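# Aim the scanner at the parcel label

### The job

Take the cordless barcode scanner out of its charging cradle and turn it over the parcel that carries the white label, so that its window looks straight down at the middle of the label from about 12 cm. Finish while still holding it there in the gripper, raised and still, touching nothing else; leave the parcel, the plain carton, the tape dispenser and the label roll where they are.

Things in the scene. Friction and masses are not known exactly. Their poses are not given: they have to be found in the camera images.
- scanner: Yellow and grey pistol-shaped scanner, 240 g, loose in the cradle. Origin: centre of the handle bottom; z up the handle, window towards -x. Grey handle 32 (x) by 28 (y) by 115 mm. Yellow head: block 104 long, 46 wide (y; flat parallel sides to grip), 40 thick, centred at x -12, z 125 mm, nose 30 degrees below -x, spanning z 80 to 170 mm. Centre of mass near x -6, z 87 mm
- scanner_grip (a point): Point inside the scanner's head midway between its flat sides, at x = -12, y = 0, z = 127 mm of the scanner: grasp here across the 46 mm width, from above. Axes as the scanner's
- window (a point): Centre of the scanner's dark window at the nose of the head (at about x = -59, y = 0, z = 98 mm of the scanner). Its z axis points out of the window along the line of sight (30 degrees below the scanner's -x); its y axis is the scanner's y
- cradle: Grey charging cradle fixed to the bench, base 110 by 100 by 12 mm, axes like the docked scanner's. Origin: centre of the underside. The handle stands loosely in its open-topped pocket (38 by 34 mm inside, 5 mm walls), floor 12 mm and rim 62 mm above the bench: the handle must rise 50 mm straight up to be free
- parcel: Closed brown carton 200 (x) by 170 (y) by 80 mm high, loose, 0.9 kg, with a white barcode label on top. Left or right of the cradle. Origin: centre of the underside
- label (a point): Centre of the white barcode label (100 mm along the parcel's x, 80 mm along y), on the parcel's top, 81 mm above the bench, at x = -35, y = 15 mm of the parcel; z points up
- plain_carton: Bystander: closed brown carton of the same size without a label, loose, 0.9 kg, on the other side of the cradle. Origin: centre of the underside
- tape_dispenser: Bystander: blue desk tape dispenser 180 (x) by 70 by 115 mm high, loose, beyond the cradle. Origin: centre of the underside
- label_roll: Bystander: white roll of labels, a ring 90 mm across and 60 mm high, standing flat, loose, beyond the left-hand carton. Origin: centre of the underside
There are look-alikes about, which are no part of the job. Of the things that look like the scanner, the middle-sized one is meant.

How it is judged:
By the outcome, as a careful person would: the job done as asked, in the order asked, and still so for the second after the job is handed in, while the arm keeps its last pose, push and grip.
It also fails if it takes over 35 s, if anything falls off the work surface, if the arm or the gripper's body presses on something with over 40 N, if the wrist force passes 120 N, or if a joint passes its speed limit or range.

### The arm

A 7-joint arm with a two-finger parallel gripper is mounted at the origin on the work surface. World frame = base frame: x ahead of the robot, y to its left, z up, the work surface at z = 0. Lengths are in mm, angles in rad, forces in N, time in s.
With the tool pointing down it reaches from about 400 to 875 mm from the base axis. Payload 4.4 kg.
Tool frame: the origin (TCP) lies on the centre line of the jaws, within the pads' length; the fingertips stand 25 mm ahead of it and the grasp point (between the pads) lies 6 mm ahead of it (manip.tips_ahead is the distance from the TCP to the fingertips, in mm); z points along the fingers, y is the line along which they close (so a half turn about z gives the same grasp; the last joint's range is limited). The gripper opens to 85 mm and grips with 20 to 120 N. Pads are 22 mm wide; open, the fingers measure 114 mm over their backs; the gripper's body (76 mm by 85 mm) begins 54 mm behind the grasp point. The pads swing forward as they close: fully open they stand 13 mm farther back than shut.
Start: joints at [-1.393, 0.628, 0.038, 1.517, -0.027, 0.996, -0.02], TCP at [156.879, 630.799, 218.313] pointing down, gripper open.
Joint ranges: [-3.06, 3.06], [-0.37, 2.12], [-1.25, 1.32], [0.18, 2.47], [-1.1, 4.24], [0.23, 1.98], [-2.94, 2.94]. Speed limits (rad/s): [2.57, 2.57, 3.14, 3.14, 3.14, 3.14, 3.14].

### API

Orientations are given as a rotation vector (axis times angle).
In Python, from workcell import manip gives the robot as it stands.
- The arm moves only by the tool servo_tool, never from a script. Its argument "targets" is a list of rows, each an object with "travel": the shift along the tool's x, y, z in mm, a list of three; "turn": the turn, a rotation vector about the tool's x, y, z in rad, a list of three; "fingers": the closure, from -1 (fully open) to 1 (shut), so that 0 is half open. In form: [{"travel": [x, y, z], "turn": [rx, ry, rz], "fingers": fingers}, ...]. A call has 1 to 8 rows; each row shifts and turns the commanded pose from where the row before left it, along the tool's axes as they then stand; what a row does not reach is not made up. A row lasts 1/8 s, in which the tool goes at most 62.5 mm and 10.7 degrees, less where a joint would pass 70% of its speed; a pose out of reach is approached as far as the arm can. A call with a gripper value outside its range is refused whole. The fingers move at their own pace and stop on an object; "force" is the grip in N (left out, the last holds). Time passes only in rows, so rows that do not move let the fingers close. It gives the time, the measured TCP pose, the force, the opening and the grip force at its end, in the units of the state.
- manip.get_state(): the state, without advancing time (a new reading comes with each control period).
- manip.snapshot(name): name is "scene" or "side" or "wrist"; returns the picture (480x640x3 uint8, red, green, blue); there is no depth.
- manip.calibration(name): a dict with "K" (3x3 intrinsics, pixels), "origin" and "attitude" of the camera in the world; the wrist camera has in their place "tool_from_camera" (4x4, takes a point from camera to tool coordinates, whose origin is the TCP and whose axes are the flange's). Camera axes: x right, y down, z forward; pixel columns grow to the right and rows downward; lengths in mm; the calibration is good to about 2 mm. A picture is of the moment at which its call begins: read the wrist's pose just before it. calibration takes no time and is no camera call.
- manip.hand_in(): hands the job in; it is judged then, once.
Trained networks look in the newest picture that a camera, given by its name, has taken for a name from the list of things; names that differ only in an ending like _2 or _b are one class to them, and where a whole thing is asked for, a point or a joint stands for the part that bears it (a point fixed in the world has none). Each returns a list of dicts, best first, with "conf" (0 to 1); they miss things now and then, are a little off and sometimes report something else, mostly with a low value. They report only what shows in the picture. A call takes as long as a camera call. They do not tell look-alikes from the thing itself.
- manip.look_for(camera, query): "bbox" ([left, top, right, bottom] in pixels, round what is visible of it).
- manip.place_of(camera, query): "uv" ([column, row] in pixels: a listed point, or the origin of a listed thing).
The state is a dict: "time": time; "joint_pos": joint angles; "joint_velocities": joint speeds; "joint_torque": joint torques, N m; "position": TCP position; "tcp_rot": TCP orientation; "wrist_force": force on the tool from outside, world axes, zero at the start; "moment": the same for the moment, N m; "grip_width": finger opening in mm; "gripper_force": force on a finger pad.
Only numpy, scipy, OpenCV 4.12 (cv2) and the standard library are available. Lean on these libraries where they do the work, as an engineer would, in place of code of your own. Each camera call takes 0.05 s, during which the arm holds its last target. There are 200 camera calls.

## Working session

There is one attempt and no reset: what is moved stays moved. The work goes in short steps, Python scripts to look and compute and a tool call to move; the robot and the scene stay as the last step left them, time stands still between calls to the robot, and variables do not carry over. Pictures are saved under pics/ and viewed, at most 12 in all, crops included, and the job is handed in when it is done.

Besides the shell and the picture viewer there is one more tool, called after ">>>" as a command line: name --argument value ..., lists and objects as JSON in quotes. servo_tool: Moves the arm, as the interface text tells. Its arguments: {"type":"object","properties":{"targets":{"type":"array"},"force":{"type":"number"}},"required":["targets"]}

```bash
mkdir -p pics; python3 - <<'E'
from workcell import manip
import cv2,numpy as np
a=manip.snapshot("scene");b=manip.snapshot("side")
cv2.imwrite("pics/a.png",a[:,:,::-1]);cv2.imwrite("pics/b.png",b[:,:,::-1])
for c in("scene","side"):
    k=manip.calibration(c);print(c,np.round(k["K"],1).tolist(),np.round(k["origin"],1),np.round(k["attitude"],3).tolist())
    for q in("scanner","parcel","label","cradle","scanner_grip"):
        print(q,[(np.round(d["bbox"]).tolist(),round(d["conf"],2)) for d in manip.look_for(c,q)][:5],[(np.round(d["uv"]).tolist(),round(d["conf"],2)) for d in manip.place_of(c,q)][:5])
s=manip.get_state();print(s)
print(manip.calibration("wrist"))
E
```

```text
scene [[551.9, 0.0, 327.7], [0.0, 551.9, 239.9], [0.0, 0.0, 1.0]] [1113.5  -36.5  940.9] [-1.929, -1.776, 0.587]
scanner [([301.0, 209.0, 340.0, 264.0], 0.82), ([303.0, 171.0, 329.0, 209.0], 0.73), ([393.0, 90.0, 460.0, 184.0], 0.63)] [([318.0, 215.0], 0.94), ([414.0, 178.0], 0.86), ([323.0, 271.0], 0.62)]
parcel [([421.0, 196.0, 536.0, 320.0], 0.85)] [([475.0, 270.0], 0.76)]
label [([419.0, 195.0, 534.0, 320.0], 0.56)] [([494.0, 232.0], 0.79)]
cradle [([290.0, 245.0, 358.0, 301.0], 0.71)] [([322.0, 273.0], 0.71)]
scanner_grip [([296.0, 203.0, 340.0, 263.0], 0.92), ([392.0, 91.0, 464.0, 185.0], 0.83), ([307.0, 173.0, 326.0, 207.0], 0.82)] [([318.0, 224.0], 0.92), ([319.0, 184.0], 0.79), ([429.0, 124.0], 0.65)]
side [[464.8, 0.0, 316.2], [0.0, 464.8, 242.1], [0.0, 0.0, 1.0]] [383.4 724.9 591.5] [-0.29, 2.7, -1.41]
scanner [([419.0, 252.0, 514.0, 388.0], 0.71), ([392.0, 232.0, 432.0, 287.0], 0.58)] [([450.0, 381.0], 0.78), ([402.0, 282.0], 0.7), ([330.0, 199.0], 0.27)]
parcel [([188.0, 300.0, 370.0, 478.0], 0.76)] [([280.0, 395.0], 0.8)]
label [([184.0, 300.0, 365.0, 477.0], 0.84)] [([
[... 885 characters left out ...]
, 'wrist_force': array([-0.6942136 ,  0.70130516,  0.3896129 ]), 'moment': array([ 0.05575746,  0.0003368 , -0.02424955]), 'gripper_force': 0.0, 'grip_width': 85.09898638370437}
{'K': array([[377.70491969,   0.        , 317.39559708],
       [  0.        , 377.70491969, 237.95148884],
       [  0.        ,   0.        ,   1.        ]]), 'tool_from_camera': array([[ 2.99035891e-05, -9.62666397e-01, -2.70690611e-01,
         6.80793208e+01],
       [ 9.99999065e-01,  3.98942739e-04, -1.30830252e-03,
         2.62513170e-01],
       [ 1.36744893e-03, -2.70690318e-01,  9.62665509e-01,
        -1.55011245e+02],
       [ 0.00000000e+00,  0.00000000e+00,  0.00000000e+00,
         1.00000000e+00]])}
```

View pictures.

View pics/a.png

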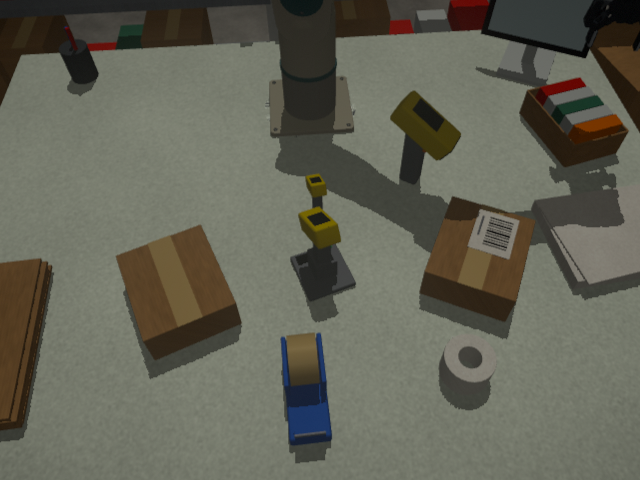

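View pics/b.png

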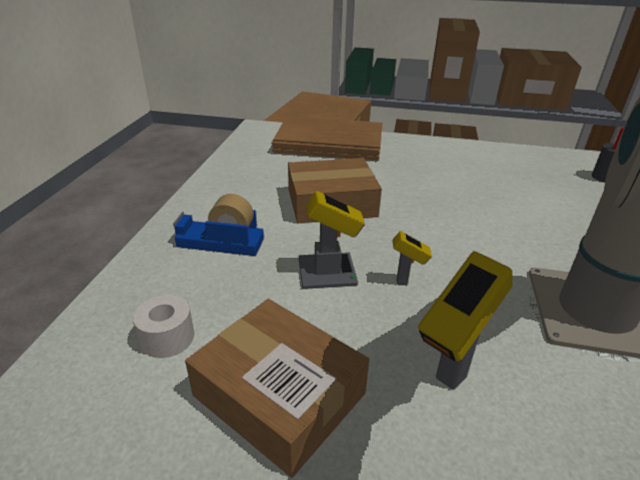

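```bash
cat > h.py <<'E'
from workcell import manip
import numpy as np,cv2
from scipy.spatial.transform import Rotation as R
np.set_printoptions(precision=3,suppress=True)
def cam(n,s=None):
    k=manip.calibration(n)
    if n!="wrist": return k["K"],R.from_rotvec(k["attitude"]).as_matrix(),np.array(k["origin"])
    T=k["tool_from_camera"];Q=R.from_rotvec(s["tcp_rot"]).as_matrix()
    return k["K"],Q@T[:3,:3],Q@T[:3,3]+s["position"]
def ray(c,uv):
    d=c[1]@np.linalg.solve(c[0],[*uv,1.]);return c[2],d/np.linalg.norm(d)
def tri(rs):
    A=[np.eye(3)-np.outer(d,d) for o,d in rs]
    p=np.linalg.solve(sum(A),sum(a@o for a,(o,d) in zip(A,rs)))
    return p,[round(float(np.linalg.norm(a@(p-o))),1) for a,(o,d) in zip(A,rs)]
def plane(r,z): return r[0]+r[1]*(z-r[0][2])/r[1][2]
def proj(c,p):
    q=c[0]@(c[1].T@(np.array(p)-c[2]));return q[:2]/q[2]
E
python3 - <<'E'
from h import *
a,b=cam("scene"),cam("side")
def P(c,q):
    return [(np.round(d["uv"],1).tolist(),round(d["conf"],2)) for d in manip.place_of(c,q)]
for q in("window","plain_carton","tape_dispenser","label_roll"): print(q,P("scene",q),P("side",q))
for n,u,v in(("grip",(318,224),(336,212)),("label",(494,232),(290,378)),("cradle",(322,273),(328,271)),("parcel",(475,270),(280,395)),("big grip",(429,124),(466,302)),("small",(319,184),(411,245))):
    print(n,*tri([ray(a,u),ray(b,v)]))
# label corners on z=81 from side/scene pictures
for u in((478,211),(519,218),(511,256),(470,247)): print(plane(ray(a,u),81))
s=manip.get_state();print(R.from_rotvec(s["tcp_rot"]).as_matrix())
E
```

```text
window [([449.7, 150.8], 0.59), ([310.6, 180.8], 0.58)] [([362.2, 226.6], 0.85), ([434.2, 347.0], 0.71), ([425.4, 258.3], 0.62), ([166.3, 332.2], 0.59)]
plain_carton [([181.9, 297.6], 0.68)] [([329.2, 201.7], 0.71)]
tape_dispenser [([305.7, 390.0], 0.87)] []
label_roll [([462.8, 371.3], 0.92), ([316.8, 226.9], 0.45)] [([167.8, 331.9], 0.63)]
grip [492.675 -10.889 141.253] [0.9, 0.9]
label [494.729 330.478  80.941] [1.2, 1.2]
cradle [505.363  -8.288  -1.232] [3.6, 3.6]
parcel [522.389 301.669  -3.713] [4.7, 4.7]
big grip [277.502 230.75  172.484] [2.5, 2.5]
small [349.563  -0.824  93.86 ] [3.2, 3.2]
[441.627 312.705  81.   ]
[466.134 389.106  81.   ]
[554.198 348.321  81.   ]
[527.175 276.374  81.   ]
[[-0.97   0.241 -0.   ]
 [ 0.241  0.97   0.   ]
 [ 0.     0.    -1.   ]]
```

>>> servo_tool --targets '[{"travel":[0,0,-60],"turn":[0,0,0],"fingers":-1},{"travel":[0,0,-60],"turn":[0,0,0],"fingers":-1},{"travel":[-40,-45,0],"turn":[0,0,0],"fingers":-1},{"travel":[-40,-45,0],"turn":[0,0,0],"fingers":-1},{"travel":[-40,-45,0],"turn":[0,0,0],"fingers":-1},{"travel":[-40,-45,0],"turn":[0,0,0],"fingers":-1},{"travel":[-40,-45,0],"turn":[0,0,0],"fingers":-1},{"travel":[-40,-45,0],"turn":[0,0,0],"fingers":-1}]'

```text
time: 2.5
position: [325.4, 309.1, 338.6]
tcp_rot: [0.382, 3.118, 0.001]
wrist_force: [0.9, -0.1, -0.1]
grip_width: 85.5
gripper_force: 0.0
```

```bash
cat > log.py <<'E'
from h import *
import json
s=manip.get_state()
open("st.jsonl","a").write(json.dumps([s[k].tolist() for k in("joint_pos","position","tcp_rot")])+"\n")
print(round(s["time"],2),s["joint_pos"],s["position"],s["tcp_rot"],s["wrist_force"],s["grip_width"],s["gripper_force"])
E
echo '[[-1.39281664,0.62840152,0.03846944,1.51740314,-0.02698918,0.99630107,-0.02000157],[156.85353523,630.80218874,218.31086998],[-0.381969188,-3.11824069,-1.4e-5]]' > st.jsonl; python3 log.py
```

```text
2.5 [-0.94   0.202  0.145  1.87  -0.033  1.071  0.545] [325.388 309.056 338.619] [0.382 3.118 0.001] [ 0.94  -0.149 -0.149] 85.47389437747027 0.0
```

>>> servo_tool --targets '[{"travel":[-40,-45,0],"turn":[0,0,0],"fingers":-1},{"travel":[-40,-45,0],"turn":[0,0,0],"fingers":-1},{"travel":[-40,-45,0],"turn":[0,0,0],"fingers":-1},{"travel":[-40,-45,0],"turn":[0,0,0],"fingers":-1},{"travel":[-40,-45,0],"turn":[0,0,0],"fingers":-1},{"travel":[-40,-45,0],"turn":[0,0,0],"fingers":-1},{"travel":[0,0,0],"turn":[0,0,0],"fingers":-1},{"travel":[0,0,0],"turn":[0,0,0],"fingers":-1}]'

```text
time: 3.5
position: [492.0, -8.6, 338.1]
tcp_rot: [-0.382, -3.117, -0.001]
wrist_force: [-0.0, 0.6, -0.8]
grip_width: 85.5
gripper_force: 0.0
```

```bash
python3 log.py; python3 - <<'E'
from h import *
s=manip.get_state();w=manip.snapshot("wrist");cv2.imwrite("pics/w1.png",w[:,:,::-1])
c=cam("wrist",s)
for q,z in(("scanner_grip",139),("window",110),("cradle",0)):
    for d in manip.place_of("wrist",q): print(q,d["uv"],round(d["conf"],2),plane(ray(c,d["uv"]),z))
print(plane(ray(cam("side"),(362,226.6)),110))
# fit kinematics: which sign convention explains orientation
import json,itertools
D=[json.loads(l) for l in open("st.jsonl")]
for sg in itertools.product((1,-1),repeat=7):
    F=[R.from_euler("ZYZYZYZ",np.array(sg)*d[0]) for d in D]
    T=[R.from_rotvec(d[2]) for d in D]
    # T = Rz(off) F C ; brute force over off
    best=min(((max(((R.from_euler("z",o)*F[0]).inv()*T[0]).inv().__mul__((R.from_euler("z",o)*f).inv()*t).magnitude() for f,t in zip(F,T))),o) for o in np.arange(-3.14,3.14,.02))
    if best[0]<.02: print(sg,best,((R.from_euler("z",best[1])*F[0]).inv()*T[0]).as_matrix())
E
```

```text
3.5 [-0.322  0.287  0.376  1.776 -0.118  1.101  1.42 ] [492.003  -8.616 338.11 ] [-0.382 -3.117 -0.001] [-0.001  0.57  -0.769] 85.52764583335237 0.0
scanner_grip [313.4, 207.5] 0.83 [492.215 -12.71  139.   ]
scanner_grip [284.0, 54.9] 0.65 [357.27  -4.71 139.  ]
scanner_grip [330.8, 364.5] 0.33 [662.896 -36.425 139.   ]
window [294.2, 167.3] 0.64 [453.353 -23.072 110.   ]
window [272.3, 28.9] 0.59 [328.135 -10.365 110.   ]
cradle [319.8, 198.0] 0.78 [507.869  -9.542   0.   ]
[442.291 -21.755 110.   ]Traceback (most recent call last):
  File "<stdin>", line 11, in <module>
  File "scipy/spatial/transform/_rotation.pyx", line 1413, in scipy.spatial.transform._rotation.Rotation.from_euler
ValueError: Expected axis specification to be a non-empty string of upto 3 characters, got ZYZYZYZ
```

View pics/w1.png

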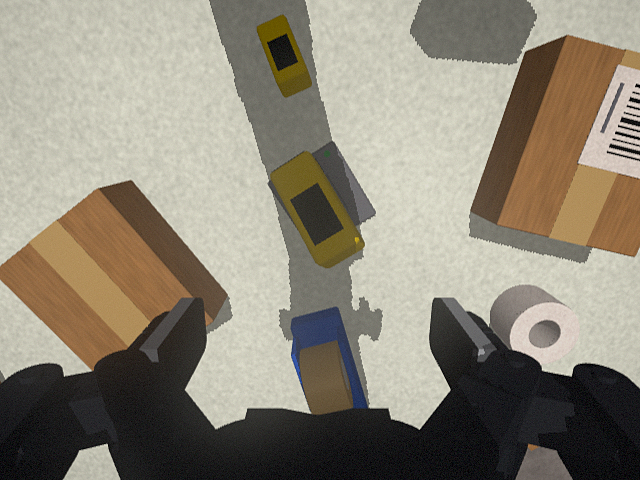

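```bash
cat > fit.py <<'E'
from h import *
from scipy.optimize import minimize
def head(x,y,yaw):
    B=R.from_euler("y",-30,degrees=True) # block x axis tilted: nose (-x) down
    L=np.array([[i,j,k] for i in(-52,52) for j in(-23,23) for k in(-20,20)])
    S=B.apply(L)+[0,0,-2]               # relative to grip point (-12,0,127)
    return R.from_euler("z",yaw).apply(S)+[x,y,139]
def fit(c,img,g,box):
    hsv=cv2.cvtColor(img,cv2.COLOR_RGB2HSV)
    m=((hsv[...,0]>18)&(hsv[...,0]<32)&(hsv[...,1]>200)&(hsv[...,2]>60)).astype(np.uint8)
    k=np.zeros_like(m);l,t,r,b=box;k[t:b,l:r]=1;m*=k
    hull=cv2.convexHull(cv2.findNonZero(m));M=cv2.fillConvexPoly(np.zeros_like(m),hull,1)
    def cost(p):
        q=np.array([proj(c,v) for v in head(*p[:2],p[2]/50)])
        H=cv2.fillConvexPoly(np.zeros_like(m),cv2.convexHull((q*16).astype(np.int32)),1,shift=4)
        return 1-(M&H).sum()/(M|H).sum()
    o=minimize(cost,[g[0],g[1],g[2]*50],method="Nelder-Mead",options=dict(initial_simplex=np.array([g[0],g[1],g[2]*50])+[[0,0,0],[6,0,0],[0,6,0],[0,0,8]]))
    return o.x[0],o.x[1],np.degrees(o.x[2]/50),o.fun,hull.reshape(-1,2).min(0),hull.reshape(-1,2).max(0)
E
cat > kin.py <<'E'
from h import *
import json,itertools
D=[json.loads(l) for l in open("st.jsonl")]
T=[R.from_rotvec(d[2]) for d in D]
def F(q,sg,o):
    r=R.from_euler("z",o);out=[r]
    for a,x,g in zip("ZYZYZYZ",q,sg): r=r*R.from_euler(a,x*g);out.append(r)
    return out
if __name__=="__main__":
  res=[]
  for sg in itertools.product((1,-1),repeat=7):
    if sg[1]<0: continue
    # find off and constant tool C
    for o in np.arange(-3.14,3.14,.05):
        fs=[F(d[0],sg,o)[-1] for d in D];C=[f.inv()*t for f,t in zip(fs,T)]
        res.append((max((C[0].inv()*c).magnitude() for c in C),sg,round(o,2)))
  res.sort(key=lambda r:r[0])
  for r in res[:6]: print(r)
E
python3 - <<'E'
from fit import *
s=manip.get_state();img=cv2.imread("pics/w1.png")[:,:,::-1].copy()
print(fit(cam("wrist",s),img,(492,-12,.25),(255,135,380,285)))
a=cv2.imread("pics/a.png")[:,:,::-1].copy();print(fit(cam("scene"),a,(492,-12,.25),(290,205,350,255)))
a=cv2.imread("pics/b.png")[:,:,::-1].copy();print(fit(cam("side"),a,(492,-12,.25),(300,180,375,240)))
E
python3 kin.py
```

```text
(np.float64(501.50633189129167), np.float64(-0.8205151811590565), np.float64(-1.4203873164560386), np.float64(0.7732199433049858), array([296, 161], dtype=int32), array([358, 242], dtype=int32))
(np.float64(491.609519675926), np.float64(-7.621961805555556), np.float64(10.767937142827074), np.float64(0.27941176470588236), array([299, 207], dtype=int32), array([339, 244], dtype=int32))
(np.float64(494.8527398506335), np.float64(-14.082000105263393), np.float64(29.56709989595054), np.float64(0.09345794392523366), array([307, 191], dtype=int32), array([363, 235], dtype=int32))
(1.0971558525373475e-05, (-1, 1, -1, 1, -1, 1, -1), np.float64(0.01))
(4.39373659927749e-05, (-1, 1, -1, 1, -1, 1, -1), np.float64(-0.04))
(6.587360090266489e-05, (-1, 1, -1, 1, -1, 1, -1), np.float64(0.06))
(9.881881424644806e-05, (-1, 1, -1, 1, -1, 1, -1), np.float64(-0.09))
(0.00012073448363480034, (-1, 1, -1, 1, -1, 1, -1), np.float64(0.11))
(0.00015363850517973, (-1, 1, -1, 1, -1, 1, -1), np.float64(-0.14))
```

```bash
sed -i 's/hsv\[...,1\]>200)&(hsv\[...,2\]>60/hsv[...,1]>140)\&(hsv[...,2]>40/; s/>18)/>20)/; s/<32)/<36)/' fit.py; python3 - <<'E'
from fit import *
s=manip.get_state();img=cv2.imread("pics/w1.png")[:,:,::-1].copy()
h=cv2.cvtColor(img,cv2.COLOR_RGB2HSV)
print([h[v,u].tolist() for u,v in((290,170),(300,165),(345,245),(335,262),(318,262),(280,190),(350,180),(320,340))])
print(fit(cam("wrist",s),img,(492,-12,.25),(255,135,380,285)))
a=cv2.imread("pics/a.png")[:,:,::-1].copy();print(fit(cam("scene"),a,(492,-12,.25),(290,205,350,255)))
# link offsets
from kin import *
sg=(-1,1,-1,1,-1,1,-1)
A=[];y=[]
for d in D:
    f=F(d[0],sg,0)
    Z=[f[0].apply([0,0,1]),f[2].apply([0,0,1]),f[4].apply([0,0,1]),f[6].apply([0,0,1])]
    A.append(np.array(Z).T);y.append(d[1])
A=np.vstack(A);y=np.hstack(y);x,_,rk,sv=np.linalg.lstsq(A,y,rcond=None);print(x,rk,sv,(A@x-y).reshape(-1,3))
f=F(D[0][0],sg,0);print((f[-1].inv()*T[0]).as_matrix())
E
```

```text
[[23, 159, 117], [24, 173, 112], [24, 144, 117], [22, 140, 104], [23, 146, 115], [25, 153, 112], [30, 7, 116], [113, 121, 101]]
(np.float64(496.03729541951174), np.float64(-8.039219790314293), np.float64(19.057872832936418), np.float64(0.07987686325340249), array([270, 151], dtype=int32), array([363, 267], dtype=int32))
(np.float64(495.5131387546319), np.float64(-9.681681668607581), np.float64(14.549775802156516), np.float64(0.11901197604790414), array([299, 206], dtype=int32), array([340, 248], dtype=int32))
[-10343.545    515.087    404.036 -10368.776] 4 [3.048 1.625 0.261 0.001] [[-27.543  -2.217   4.053]
 [-20.498  16.198  -2.152]
 [ 12.541  13.778  -1.901]]
[[-0. -1.  0.]
 [ 1. -0. -0.]
 [ 0.  0.  1.]]
```

>>> servo_tool --targets '[{"travel":[0,0,20],"turn":[0,0,-0.175],"fingers":-0.7},{"travel":[0,0,20],"turn":[0,0,-0.175],"fingers":-0.7},{"travel":[0,0,30],"turn":[0,0,-0.174],"fingers":-0.7},{"travel":[0,0,0],"turn":[0,0,0],"fingers":-0.7},{"travel":[0,0,0],"turn":[0,0,0],"fingers":-0.7}]'

```text
time: 4.32
position: [492.9, -8.7, 269.3]
tcp_rot: [-0.435, 3.11, -0.0]
wrist_force: [0.4, -0.3, 0.6]
grip_width: 72.3
gripper_force: 0.0
```

```bash
python3 log.py; python3 - <<'E'
from fit import *
s=manip.get_state();img=manip.snapshot("wrist");cv2.imwrite("pics/w2.png",img[:,:,::-1])
c=cam("wrist",s)
for q,z in(("scanner_grip",139),("window",110),("label",81)):
    for d in manip.place_of("wrist",q): print(q,d["uv"],round(d["conf"],2),plane(ray(c,d["uv"]),z))
uv=proj(c,[494,-10,139]);print(uv)
for g in(.2,.3): r=fit(c,img,(494,-10,g),(200,110,430,330));print(r)
q=np.array([proj(c,v) for v in head(r[0],r[1],np.radians(r[2]))]).astype(np.int32)
v=img.copy();cv2.polylines(v,[cv2.convexHull(q)],True,(255,0,0),1);cv2.imwrite("pics/w2f.png",v[:,:,::-1])
E
```

```text
4.33 [-0.223  0.349  0.25   1.883 -0.107  0.921  1.926] [492.894  -8.747 269.259] [-0.435  3.11  -0.   ] [ 0.42  -0.268  0.573] 72.25593451754148 0.0
scanner_grip [313.9, 222.1] 0.93 [493.17  -11.904 139.   ]
scanner_grip [370.3, 37.0] 0.65 [357.861 -10.191 139.   ]
window [371.0, 2.3] 0.95 [328.748 -15.112 110.   ]
window [315.7, 165.9] 0.84 [453.922 -21.786 110.   ]
[315.969 223.758]
(np.float64(497.27378559488676), np.float64(-9.622826574277259), np.float64(18.176878092870496), np.float64(0.06619749285243015), array([284, 155], dtype=int32), array([348, 293], dtype=int32))
(np.float64(497.53574416049116), np.float64(-9.279547491127333), np.float64(17.629376219197816), np.float64(0.06279660081668692), array([284, 155], dtype=int32), array([348, 293], dtype=int32))
```

View pics/w2f.png

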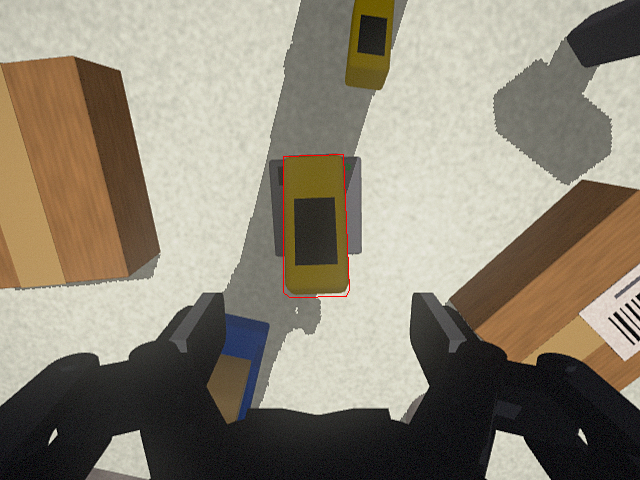

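>>> servo_tool --targets '[{"travel":[-2,-2.5,35],"turn":[0,0,-0.02],"fingers":-0.7},{"travel":[0,0,35],"turn":[0,0,0],"fingers":-0.7},{"travel":[0,0,30],"turn":[0,0,0],"fingers":-0.7},{"travel":[0,0,20],"turn":[0,0,0],"fingers":-0.7},{"travel":[0,0,5],"turn":[0,0,0],"fingers":-0.7},{"travel":[0,0,0],"turn":[0,0,0],"fingers":-0.7}]'

```text
time: 5.28
position: [495.4, -11.0, 143.8]
tcp_rot: [-0.469, 3.106, -0.0]
wrist_force: [-0.1, -0.4, -0.4]
grip_width: 72.3
gripper_force: 0.0
```

```bash
python3 log.py
```

```text
5.28 [-0.169  0.528  0.195  2.023 -0.172  0.605  2.012] [495.397 -10.95  143.753] [-0.469  3.106 -0.   ] [-0.063 -0.435 -0.366] 72.25923662375628 0.0
```

>>> servo_tool --targets '[{"travel":[0,0,0],"turn":[0,0,0],"fingers":0},{"travel":[0,0,0],"turn":[0,0,0],"fingers":0.3},{"travel":[0,0,0],"turn":[0,0,0],"fingers":1},{"travel":[0,0,0],"turn":[0,0,0],"fingers":1},{"travel":[0,0,0],"turn":[0,0,0],"fingers":1}]' --force 80

```text
time: 5.9
position: [496.3, -10.8, 145.1]
tcp_rot: [-0.469, 3.103, -0.0]
wrist_force: [-1.4, -0.2, 9.9]
grip_width: 41.0
gripper_force: 79.5
```

>>> servo_tool --targets '[{"travel":[0,0,-8],"turn":[0,0,0],"fingers":1},{"travel":[0,0,-15],"turn":[0,0,0],"fingers":1},{"travel":[0,0,-20],"turn":[0,0,0],"fingers":1},{"travel":[0,0,-20],"turn":[0,0,0],"fingers":1},{"travel":[0,0,-20],"turn":[0,0,0],"fingers":1},{"travel":[0,0,-30],"turn":[0,0,0],"fingers":1},{"travel":[0,0,-30],"turn":[0,0,0],"fingers":1},{"travel":[0,0,-30],"turn":[0,0,0],"fingers":1}]'

```text
time: 6.9
position: [494.3, -11.0, 317.4]
tcp_rot: [0.469, -3.106, -0.0]
wrist_force: [1.1, 0.5, -3.1]
grip_width: 40.8
gripper_force: 81.1
```

```bash
python3 log.py; python3 - <<'E'
from h import *
a=manip.snapshot("side")[100:400,200:600];b=manip.snapshot("scene")[100:350,200:600]
b=cv2.copyMakeBorder(b,0,50,0,0,cv2.BORDER_CONSTANT)
cv2.imwrite("pics/c.png",np.hstack([a,b])[:,:,::-1])
E
```

```text
6.9 [-0.229  0.302  0.26   1.803 -0.088  1.048  1.934] [494.269 -11.013 317.432] [ 0.469 -3.106 -0.   ] [ 1.078  0.463 -3.059] 40.779798782313044 81.0504449531436
```

View pics/c.png

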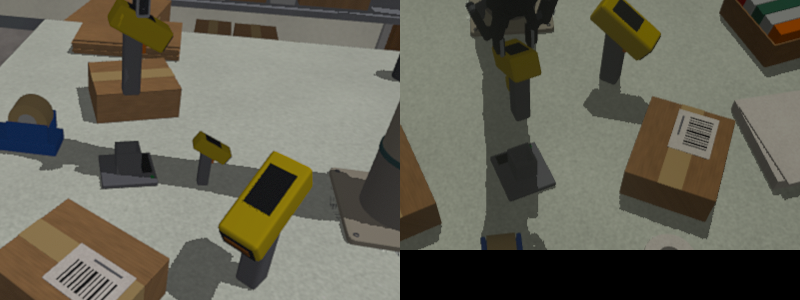

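>>> servo_tool --targets '[{"travel":[-15,48,-10],"turn":[0,0,0],"fingers":1},{"travel":[-15,48,-10],"turn":[0,0,0],"fingers":1},{"travel":[-15,48,0],"turn":[0,0,0],"fingers":1},{"travel":[0,0,0],"turn":[0,-0.16,0],"fingers":1},{"travel":[0,0,0],"turn":[0,-0.16,0],"fingers":1}]'

```text
time: 7.62
position: [494.7, 140.5, 334.8]
tcp_rot: [-0.425, 2.79, 0.068]
wrist_force: [-0.4, 0.1, -2.6]
grip_width: 40.6
gripper_force: 82.3
```

```bash
python3 log.py
```

```text
7.62 [-0.515  0.143  0.202  2.016 -0.037  0.664  1.578] [494.657 140.549 334.842] [-0.425  2.79   0.068] [-0.378  0.098 -2.574] 40.58020502180672 82.26653829216957
```

>>> servo_tool --targets '[{"travel":[0,0,0],"turn":[0,-0.16,0],"fingers":1},{"travel":[0,0,0],"turn":[0,-0.16,0],"fingers":1},{"travel":[0,0,0],"turn":[0,0,0.1],"fingers":1}]'

```text
time: 8.0
position: [488.9, 139.4, 344.8]
tcp_rot: [-0.251, 2.523, 0.155]
wrist_force: [0.0, 0.5, -2.2]
grip_width: 40.7
gripper_force: 84.6
```

```bash
python3 log.py; cat >> kin.py <<'E'
sg=(-1,1,-1,1,-1,1,-1)
def basis(q):
    f=F(q,sg,0);X=np.eye(3)
    m=[f[i].as_matrix() for i in(1,2,4,6)]
    # h ; (x,z) after j3 ; (x,z) after j4/5 ; (x,z) after j6
    M=[f[i].as_matrix() for i in range(8)]
    return np.array([M[0][:,2],M[3][:,0],M[3][:,2],M[4][:,0],M[4][:,2],M[6][:,0],M[6][:,2]]).T
A=np.vstack([basis(d[0]) for d in D]);y=np.hstack([d[1] for d in D])
x,_,rk,sv=np.linalg.lstsq(A,y,rcond=1e-4)
C=R.from_matrix([[0,-1,0],[1,0,0],[0,0,1]])
def fk(q): return basis(q)@x,F(q,sg,0)[-1]*C
E
sed -i 's/^if __name__=="__main__":/if 0:/' kin.py
python3 -c "
from kin import *
print(x,sv,np.abs(A@x-y).max())"
```

```text
8.0 [-0.309  0.023 -0.053  2.273  0.173  0.236  1.252] [488.931 139.423 344.847] [-0.251  2.523  0.155] [ 0.023  0.539 -2.185] 40.7341796079647 84.5914950594306
[389.801   7.98  511.337  25.316 399.246 -12.383 339.065] [5.609 4.856 0.611 0.575 0.369 0.27  0.205] 29.029436787844645
```

```bash
python3 - <<'E'
from h import *
import json
from scipy.optimize import least_squares
D=[json.loads(l) for l in open("st.jsonl")]
sg=np.array((-1,1,-1,1,-1,1,-1))
def F(q,off):
    r=R.identity();out=[r]
    for a,v,g,o in zip("ZYZYZYZ",q,sg,off): r=r*R.from_euler(a,v*g+o);out.append(r)
    return out
T=[R.from_rotvec(d[2]) for d in D]
def f(o): return np.hstack([(F(d[0],o)[-1].inv()*t).as_matrix().ravel()-np.array([0,-1,0,1,0,0,0,0,1.]) for d,t in zip(D,T)])
print(np.abs(f(np.zeros(7))).max())
o=least_squares(f,np.zeros(7));print(o.x,np.abs(o.fun).max())
print(np.degrees([(F(d[0],np.zeros(7))[-1].inv()*t*R.from_matrix([[0,-1,0],[1,0,0],[0,0,1]]).inv()).magnitude() for d,t in zip(D,T)]))
for cols in ([(0,2),(3,2),(4,2),(6,2)],[(0,2),(1,0),(3,2),(4,2),(4,0),(6,2),(6,0)],[(0,2),(1,0),(3,2),(3,0),(4,2),(4,0),(6,2),(6,0)],[(0,0),(0,1),(0,2),(3,2),(4,2),(6,2)]):
    A=np.vstack([np.array([F(d[0],np.zeros(7))[i].as_matrix()[:,k] for i,k in cols]).T for d in D]);y=np.hstack([d[1] for d in D])
    x,_,_,sv=np.linalg.lstsq(A,y,rcond=1e-6);print(cols,x,sv[-1]);print((A@x-y).reshape(-1,3))
E
```

```text
1.7899110696088803e-08
[ 0.  0.  0. -0. -0.  0.  0.] 1.5587843611476956e-08
[0. 0. 0. 0. 0. 0. 0. 0.]
[(0, 2), (3, 2), (4, 2), (6, 2)] [374.065 509.127 406.03  338.54 ] 0.3758822654098897
[[-28.252  -3.88    8.443]
 [-12.182  25.011   1.356]
 [  4.841  20.877   1.781]
 [ -0.03   22.453  -0.545]
 [-13.262  21.643  -2.161]
 [  3.925  23.006   1.331]
 [ -5.296  25.76   -2.145]
 [ -7.202  28.349  -8.06 ]]
[(0, 2), (1, 0), (3, 2), (4, 2), (4, 0), (6, 2), (6, 0)] [361.369 -72.688 553.473 434.247 -17.769 368.581 -21.626] 0.21294371393722195
[[-24.777   3.939   1.157]
 [-11.26   12.632   4.174]
 [  2.512  -1.188   4.508]
 [ -1.317   7.383  -4.543]
 [-10.864   8.83  -19.796]
 [  0.858   7.556   2.153]
 [ -2.636  12.153   6.626]
 [-13.021  32.768   5.721]]
[(0, 2), (1, 0), (3, 2), (3, 0), (4, 2), (4, 0), (6, 2), (6, 0)] [360.275 -72.817 552.413  11.062 429.721 -16.637 364.269 -16.258] 0.20484238284980252
[[-25.049   2.379  -1.471]
 [-10.835  13.079   5.327]
 [  2.873  -1.265   4.85 ]
 [ -1.009   7.455  -4.157]
 [-10.721   9.245 -19.882]
 [  1.176   7.533   2.468]
 [ -2.824  12.166   6.883]
 [-12.822  32.076   5.981]]
[(0, 0), (0, 1), (0, 2), (3, 2), (4, 2), (6, 2)] [  7.193 -24.203 335.921 560.309 385.936 360.589] 0.34948159648611615
[[-19.476 -14.919   0.573]
 [-11.434  -3.328   0.924]
 [  7.922   2.945  -0.22 ]
 [  8.293   3.36   -0.504]
 [  8.034   3.4    -1.632]
 [  8.552   3.368   0.044]
 [ -1.108   2.33    0.545]
 [ -0.784   2.845   0.27 ]]
```

```bash
python3 - <<'E'
from kin import *
for cols in ([(0,2),(1,1),(3,2),(4,2),(6,2)],[(0,2),(1,1),(3,2),(3,1),(4,2),(5,1),(6,2)],[(0,2),(1,1),(3,2),(4,2),(5,1),(6,2),(7,1),(7,0)],[(0,2),(1,1),(3,2),(3,0),(4,2),(4,0),(5,1),(6,2),(6,0)]):
    A=np.vstack([np.array([F(d[0],sg,0)[i].as_matrix()[:,k] for i,k in cols]).T for d in D]);y=np.hstack([d[1] for d in D])
    x,_,_,sv=np.linalg.lstsq(A,y,rcond=1e-6);print(cols,x,sv[-1],np.abs(A@x-y).max())
E
```

```text
[(0, 2), (1, 1), (3, 2), (4, 2), (6, 2)] [338.777 -28.302 559.38  378.046 367.324] 0.35364774708382885 2.7217097967271684
[(0, 2), (1, 1), (3, 2), (3, 1), (4, 2), (5, 1), (6, 2)] [336.2   -11.5   559.098 -16.2   382.139  -0.35  362.89 ] 0.13451572313638838 3.0683600584779924e-06
[(0, 2), (1, 1), (3, 2), (4, 2), (5, 1), (6, 2), (7, 1), (7, 0)] [334.913 -17.484 560.04  381.554 -10.745 362.006   0.53    0.104] 0.13789040016296994 1.799915204892443
[(0, 2), (1, 1), (3, 2), (3, 0), (4, 2), (4, 0), (5, 1), (6, 2), (6, 0)] [332.226 -16.401 559.835  -0.072 382.075  -2.591 -11.956 360.75    1.926] 0.13745398161517372 1.2364584447715856
```

```bash
cat > ik.py <<'E'
from h import *
from kin import F,sg,C
from scipy.optimize import least_squares
cols=[(0,2),(1,1),(3,2),(3,1),(4,2),(5,1),(6,2)];X=[336.2,-11.5,559.098,-16.2,382.139,-.35,362.89]
lo=np.array([-3.06,-.37,-1.25,.18,-1.1,.23,-2.94])+.04;hi=np.array([3.06,2.12,1.32,2.47,4.24,1.98,2.94])-.04
def fk(q):
    f=F(q,sg,0);return sum(x*f[i].as_matrix()[:,k] for (i,k),x in zip(cols,X)),f[-1]*C
def goal(phi,tilt=60,grip=(495,330,256)):
    # scanner yaw phi pitched nose-down by tilt
    Q=R.from_euler("z",phi,degrees=True)*R.from_euler("y",-tilt,degrees=True)
    M=Q*R.from_matrix(np.array([[-1,0,0],[0,1,0],[0,0,-1.]]))
    return np.array(grip)-6*M.as_matrix()[:,2],M
def ik(g,q0,w=.02):
    p,M=g
    def r(q):
        a,B=fk(q);return np.hstack([(a-p)/100,(M.inv()*B).as_rotvec()*2,w*(q-q0)])
    o=least_squares(r,np.clip(q0,lo+1e-3,hi-1e-3),bounds=(lo,hi))
    a,B=fk(o.x);return o.x,np.linalg.norm(a-p),(M.inv()*B).magnitude()
E
python3 - <<'E'
from ik import *
q=manip.get_state()["joint_pos"];rng=np.random.default_rng(0)
for phi in range(-180,180,20):
    best=None
    for t in range(14):
        q0=q if t==0 else rng.uniform(lo,hi)
        s=ik(goal(phi),q0,1e-4)
        if s[1]<2 and s[2]<.02:
            d=np.abs(s[0]-q).max()
            if best is None or d<best[0]: best=(d,s[0])
    print(phi,best)
E
```

```text
-180 None
-160 None
-140 None
-120 None
-100 (np.float64(1.8234467681947102), array([-1.192,  1.228,  0.938,  0.929, -0.05 ,  1.94 , -0.571]))
-80 (np.float64(1.588142363400431), array([-1.42 ,  1.217,  1.103,  1.204, -0.04 ,  1.6  , -0.336]))
-60 (np.float64(1.696817990334476), array([-1.538,  1.025,  0.876,  1.512,  0.277,  1.237, -0.444]))
-40 (np.float64(1.9690112539002107), array([-1.541,  0.814,  0.599,  1.817,  0.739,  0.992, -0.717]))
-20 (np.float64(1.5797337963886395), array([-1.889,  1.022,  1.218,  2.124,  0.371,  0.27 , -0.186]))
0 (np.float64(2.3411469076820453), array([-0.412,  0.845, -1.184,  2.359,  1.773,  1.744, -1.089]))
20 None
40 None
60 (np.float64(2.8917117658626603), array([ 0.525,  0.827, -1.21 ,  2.43 ,  3.064,  0.501, -0.619]))
80 None
100 (np.float64(3.5344855562797854), array([ 0.167,  0.712, -0.379,  1.909, -1.06 ,  0.967, -2.282]))
120 (np.float64(3.390286075728781), array([-0.288,  0.821,  0.286,  1.616, -1.06 ,  1.567, -2.138]))
140 (np.float64(3.996785520622788), array([ 0.198,  1.08 , -0.909,  1.284, -0.192,  1.464, -2.744]))
160 (np.float64(3.49862399021332), array([-0.263,  1.05 , -0.106,  0.993, -0.548,  1.939, -2.246]))
```

```bash
cat > sim.py <<'E'
from ik import *
from scipy.spatial.transform import Slerp
q=manip.get_state()["joint_pos"]
def go(g,n,q):
    p0,M0=fk(q);S=Slerp([0,1],R.concatenate([M0,g[1]]));mx=0;bad=0
    for t in np.linspace(0,1,n+1)[1:]:
        s=ik((p0+(g[0]-p0)*t,S(t)),q,.01);mx=max(mx,np.abs(s[0]-q).max());q=s[0];bad=max(bad,s[1],s[2]*100)
    print(q,"maxstep",round(mx,3),"err",round(bad,2));return q
if __name__=="__main__":
    p,M=fk(q);print(p,M.as_rotvec())
    y=-M.as_matrix()[:,0];phi=np.degrees(np.arctan2(M.as_matrix()[1,2],M.as_matrix()[0,2]));print("phi",phi,M.as_matrix())
    for end in(-60,-75,-45):
        print("end",end);k=q
        k=go(goal(5,0,(490,200,330)),6,k)
        k=go(goal(end/2,0,(495,330,290)),8,k);k=go(goal(end,0,(495,330,290)),5,k)
        for t in(20,40,60): k=go(goal(end,t,(495,330,290)),3,k)
        k=go(goal(end,60),2,k)
E
python3 sim.py
```

```text
[488.931 139.423 344.848] [-0.251  2.523  0.155]
phi 16.821616409126193 [[-0.807 -0.213  0.551]
 [-0.144  0.975  0.167]
 [-0.573  0.055 -0.818]]
end -60
[-0.378  0.336 -0.088  1.681  0.032  1.126  1.184] maxstep 0.169 err 0.0
[-0.657  0.473  0.034  1.575 -0.017  1.094  0.428] maxstep 0.099 err 0.0
[-0.742  0.477  0.168  1.577 -0.086  1.094 -0.03 ] maxstep 0.092 err 0.0
[-1.022  0.54   0.298  1.553  0.205  1.16  -0.325] maxstep 0.106 err 0.0
[-1.233  0.675  0.408  1.521  0.417  1.277 -0.533] maxstep 0.08 err 0.0
[-1.37   0.86   0.496  1.487  0.563  1.405 -0.665] maxstep 0.065 err 0.0
[-1.365  0.901  0.487  1.506  0.553  1.361 -0.702] maxstep 0.023 err 0.0
end -75
[-0.378  0.336 -0.088  1.681  0.032  1.126  1.184] maxstep 0.169 err 0.0
[-0.677  0.473  0.065  1.575 -0.033  1.094  0.312] maxstep 0.114 err 0.0
[-0.784  0.481  0.232  1.579 -0.12   1.096 -0.26 ] maxstep 0.115 err 0.0
[-1.018  0.594  0.347  1.463  0.127  1.27  -0.498] maxstep 0.094 err 0.0
[-1.172  0.761  0.432  1.351  0.296  1.464 -0.621] maxstep 0.065 err 0.0
[-1.265  0.956  0.502  1.253  0.429  1.645 -0.671] maxstep 0.066 err 0.0
[-1.262  0.992  0.493  1.274  0.415  1.601 -0.704] maxstep 0.022 err 0.0
end -45
[-0.378  0.336 -0.088  1.681  0.032  1.126  1.184] maxstep 0.169 err 0.0
[-0.638  0.473  0.004  1.574 -0.002  1.095  0.545] maxstep 0.085 err 0.0
[-0.701  0.474  0.103  1.576 -0.053  1.094  0.2  ] maxstep 0.069 err 0.0
[-1.008  0.484  0.243  1.643  0.275  1.046 -0.146] maxstep 0.117 err 0.0
[-1.274  0.585  0.381  1.693  0.551  1.087 -0.463] maxstep 0.113 err 0.0
[-1.459  0.764  0.494  1.719  0.733  1.173 -0.702] maxstep 0.088 err 0.0
[-1.454  0.813  0.487  1.739  0.732  1.125 -0.749] maxstep 0.025 err 0.0
```

```bash
cat > rows.py <<'E'
from ik import *
from scipy.spatial.transform import Slerp
def rows(p,M,g,n):
    S=Slerp([0,1],R.concatenate([M,g[1]]));P=[p+(g[0]-p)*t for t in np.linspace(0,1,n+1)]
    for i in range(n):
        a,b=S(i/n),S((i+1)/n)
        print(np.round(a.inv().apply(P[i+1]-P[i]),1).tolist(),np.round((a.inv()*b).as_rotvec(),3).tolist())
    return g
if __name__=="__main__":
    s=manip.get_state();g=(s["position"],R.from_rotvec(s["tcp_rot"]))
    for G,n in((goal(5,0,(490,200,330)),4),(goal(-30,0,(495,330,290)),4),(goal(-60,0,(495,330,290)),3)): print("-");g=rows(*g,G,n)
E
python3 rows.py
```

```text
-
[-1.1, 14.6, 4.5] [0.023, 0.152, 0.027]
[-1.4, 14.7, 3.9] [0.023, 0.152, 0.027]
[-1.5, 14.8, 3.4] [0.023, 0.152, 0.027]
[-1.6, 15.0, 2.8] [0.023, 0.152, 0.027]
-
[-4.1, 32.3, 10.0] [0.0, 0.0, 0.153]
[0.9, 32.5, 10.0] [0.0, 0.0, 0.153]
[5.8, 32.0, 10.0] [0.0, 0.0, 0.153]
[10.6, 30.7, 10.0] [0.0, 0.0, 0.153]
-
[0.0, 0.0, 0.0] [0.0, 0.0, 0.175]
[0.0, 0.0, 0.0] [0.0, 0.0, 0.175]
[0.0, 0.0, 0.0] [0.0, 0.0, 0.175]
```

>>> servo_tool --targets '[{"travel":[-1,15,4],"turn":[0.023,0.152,0.027],"fingers":1},{"travel":[-1,15,4],"turn":[0.023,0.152,0.027],"fingers":1},{"travel":[-2,15,3],"turn":[0.023,0.152,0.027],"fingers":1},{"travel":[-2,15,3],"turn":[0.023,0.152,0.027],"fingers":1},{"travel":[-4,32,10],"turn":[0,0,0.153],"fingers":1},{"travel":[1,32,10],"turn":[0,0,0.153],"fingers":1},{"travel":[6,32,10],"turn":[0,0,0.153],"fingers":1},{"travel":[11,31,10],"turn":[0,0,0.153],"fingers":1}]'

```text
time: 9.0
position: [499.6, 332.7, 299.0]
tcp_rot: [0.821, 3.027, 0.004]
wrist_force: [0.7, 0.1, -2.4]
grip_width: 40.7
gripper_force: 81.7
```

>>> servo_tool --targets '[{"travel":[0,0,0],"turn":[0,0,0.175],"fingers":1},{"travel":[0,0,0],"turn":[0,0,0.175],"fingers":1},{"travel":[0,0,0],"turn":[0,0,0.175],"fingers":1}]'

```text
time: 9.38
position: [499.5, 331.8, 299.3]
tcp_rot: [1.579, 2.711, 0.006]
wrist_force: [-1.1, 0.3, -2.5]
grip_width: 40.7
gripper_force: 81.7
```

```bash
python3 log.py; python3 - <<'E'
from rows import *
s=manip.get_state();g=(s["position"],R.from_rotvec(s["tcp_rot"]))
g=rows(*g,goal(-60,20,(495,330,290)),3);g=rows(*g,goal(-60,40,(495,330,290)),2);g=rows(*g,goal(-60,60,(495,330,290)),2)
E
```

```text
9.38 [-0.741  0.479  0.167  1.564 -0.084  1.101 -0.039] [499.494 331.832 299.281] [1.579 2.711 0.006] [-1.124  0.345 -2.534] 40.66714561596748 81.72523878514767
[0.9, -1.6, 1.2] [0.001, -0.116, -0.003]
[1.0, -1.6, 1.1] [0.001, -0.116, -0.003]
[1.2, -1.6, 1.0] [0.001, -0.116, -0.003]
[1.0, 0.0, 0.2] [0.0, -0.175, -0.0]
[1.0, 0.0, -0.0] [-0.0, -0.175, 0.0]
[1.0, 0.0, 0.2] [-0.0, -0.175, 0.0]
[1.0, -0.0, 0.0] [-0.0, -0.175, -0.0]
```

>>> servo_tool --targets '[{"travel":[1,-1.5,1],"turn":[0,-0.116,-0.003],"fingers":1},{"travel":[1,-1.5,1],"turn":[0,-0.116,-0.003],"fingers":1},{"travel":[1,-1.5,1],"turn":[0,-0.116,-0.003],"fingers":1},{"travel":[1,0,0],"turn":[0,-0.14,0],"fingers":1},{"travel":[1,0,0],"turn":[0,-0.14,0],"fingers":1},{"travel":[1,0,0],"turn":[0,-0.14,0],"fingers":1},{"travel":[1,0,0],"turn":[0,-0.14,0],"fingers":1},{"travel":[0,0,0],"turn":[0,-0.14,0],"fingers":1}]'

```text
time: 10.38
position: [492.5, 336.2, 293.8]
tcp_rot: [1.07, 1.866, -0.615]
wrist_force: [-0.1, -0.3, -3.3]
grip_width: 40.8
gripper_force: 84.3
```

```bash
python3 log.py; python3 - <<'E'
from rows import *
s=manip.get_state();M=R.from_rotvec(s["tcp_rot"]);print(M.as_matrix())
rows(s["position"],M,goal(-60,60,(495,330,290)),1)
a=manip.snapshot("side");b=manip.snapshot("scene")
cv2.imwrite("pics/d.png",np.hstack([a[80:480,120:520],b[50:450,240:640]])[:,:,::-1])
for c in("side","scene"):
    for q in("label","window","scanner_grip","scanner"): print(c,q,[(np.round(d["uv"],1).tolist(),round(d["conf"],2)) for d in manip.place_of(c,q)])
E
```

```text
10.38 [-1.367  0.856  0.481  1.491  0.579  1.406 -0.678] [492.543 336.243 293.794] [ 1.07   1.866 -0.615] [-0.117 -0.346 -3.333] 40.75899869595744 84.27085854113102
[[-0.248  0.862  0.443]
 [ 0.43   0.508 -0.747]
 [-0.868  0.005 -0.496]]
[-0.0, -1.0, 1.6] [0.01, 0.004, -0.0]
side label [([287.8, 376.1], 0.65)]
side window [([289.8, 299.0], 0.8)]
side scanner_grip [([288.9, 255.4], 0.81)]
side scanner [([261.4, 247.4], 0.62), ([290.0, 376.3], 0.45), ([288.3, 252.2], 0.34)]
scene label [([495.1, 232.4], 0.56)]
scene window [([449.0, 147.9], 0.9), ([515.1, 175.5], 0.87), ([311.0, 180.1], 0.68), ([462.4, 370.1], 0.46)]
scene scanner_grip [([427.0, 121.2], 0.8), ([524.0, 155.2], 0.71), ([317.2, 184.6], 0.66)]
scene scanner [([317.8, 213.2], 0.94), ([471.2, 211.6], 0.85), ([411.3, 178.7], 0.61)]
```

View pics/d.png

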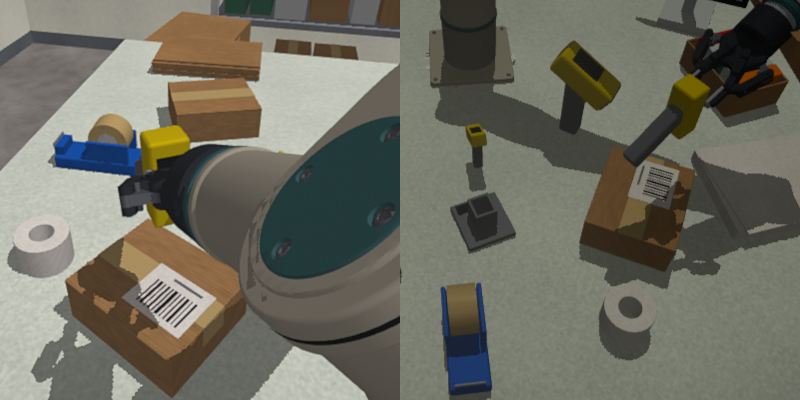

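```bash
cat > chk.py <<'E'
from rows import *
s=manip.get_state();M=R.from_rotvec(s["tcp_rot"]).as_matrix();p=s["position"]
sc=M@np.diag([-1,1,-1.])   # scanner axes if grasp ideal
g=p+6*M[:,2]
a,b=cam("scene"),cam("side")
def uv(l): return np.array(l)
pts={"grip":(-12,0,127),"window":(-59,0,98),"origin":(0,0,0)}
pred={k:g+sc@(np.array(v)-[-12,0,127]) for k,v in pts.items()}
for k in pred: print(k,pred[k],"scene",proj(a,pred[k]),"side",proj(b,pred[k]))
los=sc@[-np.cos(np.pi/6),0,-.5];print("los",los)
E
python3 - <<'E'
from chk import *
print("label",*tri([ray(a,(495.1,232.4)),ray(b,(287.8,376.1))]))
print("grip",*tri([ray(a,(524,155.2)),ray(b,(288.9,255.4))]))
print("win",*tri([ray(a,(515.1,175.5)),ray(b,(289.8,299))]))
# handle: grey region in scene, axis by PCA vs predicted axis direction
img=manip.snapshot("scene")
u0,u1=proj(a,pred["origin"]),proj(a,g+sc@[12,0,-60.]);print(u0,u1,np.degrees(np.arctan2(*(u1-u0)[::-1])))
q=np.array([proj(a,g+sc@(np.array([i,j,k])-[-12,0,127])) for i in(-16,16) for j in(-14,14) for k in(0,85)]).astype(np.int32)
B=R.from_euler("y",-30,degrees=True)
h=np.array([proj(a,g+sc@(B.apply([i,j,k])+[0,0,-2])) for i in(-52,52) for j in(-23,23) for k in(-20,20)]).astype(np.int32)
v=img.copy();cv2.polylines(v,[cv2.convexHull(q)],True,(255,0,0),1);cv2.polylines(v,[cv2.convexHull(h)],True,(0,255,255),1)
v=cv2.resize(v[110:260,430:580],None,fx=4,fy=4,interpolation=cv2.INTER_NEAREST);cv2.imwrite("pics/e.png",v[:,:,::-1])
E
```

```text
grip [496.815 329.978 293.641] scene [524.258 154.124] side [284.007 250.494]
window [498.029 328.829 238.44 ] scene [514.763 177.741] side [284.398 288.321]
origin [555.677 230.05  240.514] scene [465.707 206.728] side [261.954 234.17 ]
los [ 0.007  0.004 -1.   ]
label [497.908 330.819  84.186] [1.5, 1.5]
grip [492.226 331.628 288.009] [1.4, 1.4]
win [488.362 335.435 230.936] [1.9, 1.9]
[465.707 206.728] [495.916 177.565] -43.98983186142589
```

View pics/e.png

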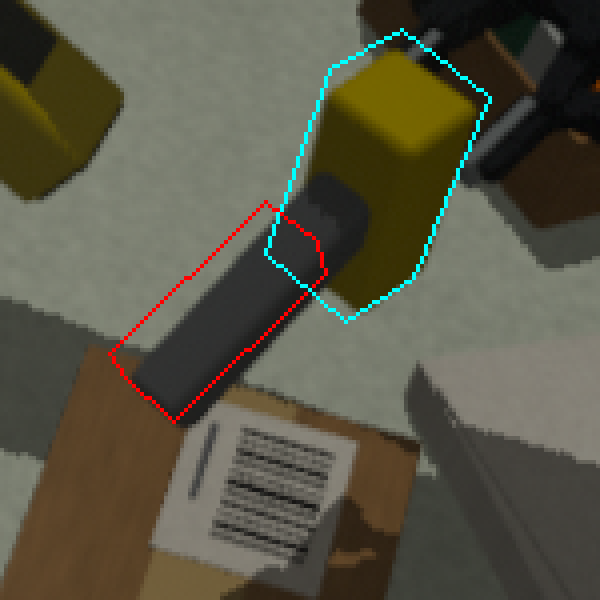

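>>> servo_tool --targets '[{"travel":[0,0,0],"turn":[0,0,0],"fingers":1},{"travel":[0,0,0],"turn":[0,0,0],"fingers":1}]' --force 110

```text
time: 11.18
position: [493.6, 335.2, 295.6]
tcp_rot: [1.074, 1.867, -0.613]
wrist_force: [0.4, 0.8, -2.5]
grip_width: 39.0
gripper_force: 110.6
```

```bash
cat > inhand.py <<'E'
from rows import *
B=R.from_euler("y",-30,degrees=True)
HEAD=np.array([B.apply([i,j,k])+[-12,0,125] for i in(-52,52) for j in(-23,23) for k in(-20,20)])
HAND=np.array([[i,j,k] for i in(-16,16) for j in(-14,14) for k in(0,90)],float)
T0=np.diag([-1,1,-1.])
def place(P,s,pitch,dx,dz,dy=0,bias=(0,0,0)):
    """pitch deg about scanner y at grip; dx,dy,dz offsets of the grip in tool frame"""
    M=R.from_rotvec(s["tcp_rot"]).as_matrix()
    L=R.from_euler("y",pitch,degrees=True).apply(np.array(P,float)-[-12,0,127])
    return (M@(np.array([dx,dy,6+dz])[:,None]+T0@L.T)).T+s["position"]+bias
def hull(c,P): return cv2.convexHull(np.array([proj(c,v) for v in P],np.float32)).reshape(-1,2)
E
python3 - <<'E'
from inhand import *
s=manip.get_state();w=manip.snapshot("wrist");a=manip.snapshot("scene");b=manip.snapshot("side")
np.savez("now.npz",w=w,a=a,b=b,p=s["position"],r=s["tcp_rot"]);print(s["position"],s["grip_width"])
v=w.copy()
for pt,col in((0,(255,0,0)),(-5,(0,255,0)),(5,(0,0,255))):
    cv2.polylines(v,[hull(cam("wrist",s),place(HEAD,s,pt,0,0)).astype(np.int32)],True,col,1)
cv2.imwrite("pics/f.png",v[:,:,::-1])
E
```

```text
[493.556 335.23  295.556] 39.04408935016074
```

View pics/f.png

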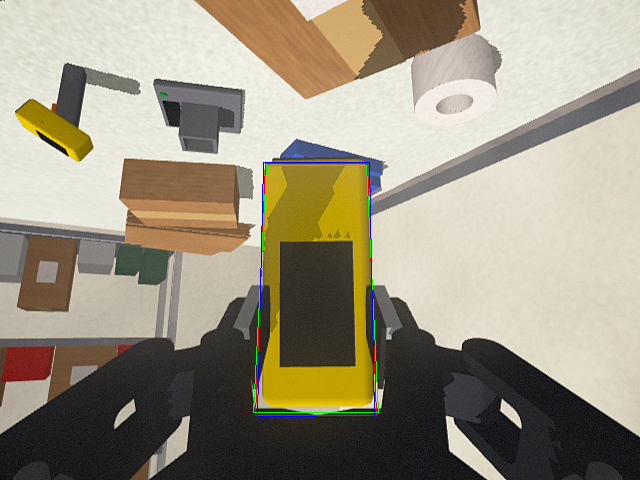

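```bash
python3 - <<'E'
from inhand import *
from scipy.optimize import minimize
z=np.load("now.npz");s=dict(position=z["p"],tcp_rot=z["r"]);a=z["a"];c=cam("scene")
def seg(pt):
    u=[proj(c,v) for v in place([[0,0,0],[0,0,80]],s,pt,0,0)];d=u[1]-u[0];return round(float(np.degrees(np.arctan2(-d[1],d[0]))),2),u
for pt in(-6,-3,0,3,6): print(pt,seg(pt)[0])
h=cv2.cvtColor(a,cv2.COLOR_RGB2HSV)
m=np.full(a.shape[:2],cv2.GC_BGD,np.uint8)
H=[hull(c,place(P,s,0,0,0)).astype(np.int32) for P in(HEAD,HAND)]
k=np.zeros_like(m)
for q in H: cv2.fillConvexPoly(k,q,1)
m[cv2.dilate(k,np.ones((17,17)))>0]=cv2.GC_PR_BGD;m[k>0]=cv2.GC_PR_FGD;m[cv2.erode(k,np.ones((13,13)))>0]=cv2.GC_FGD
big=cv2.resize(a,None,fx=2,fy=2,interpolation=cv2.INTER_CUBIC);mb=cv2.resize(m,None,fx=2,fy=2,interpolation=cv2.INTER_NEAREST)
cv2.grabCut(big,mb,None,np.zeros((1,65)),np.zeros((1,65)),8,cv2.GC_INIT_WITH_MASK)
M=((mb==1)|(mb==3)).astype(np.uint8)
def cost(p):
    o=np.zeros_like(M)
    for P in(HEAD,HAND):
        q=(hull(c,place(P,s,p[0],0,0))+p[1:3])*2+.5
        cv2.fillConvexPoly(o,(q*16).astype(np.int32),1,shift=4)
    return 1-(M&o).sum()/(M|o).sum()
for st in(-5,0,5):
    o=minimize(cost,[st,0,0],method="Nelder-Mead",options=dict(initial_simplex=np.array([st,0,0])+[[0,0,0],[4,0,0],[0,3,0],[0,0,3]]));print(o.x,o.fun)
v=big.copy();cn,_=cv2.findContours(M,0,2);cv2.drawContours(v,cn,-1,(255,0,0),1)
for P in(HEAD,HAND): cv2.polylines(v,[((hull(c,place(P,s,o.x[0],0,0))+o.x[1:3])*2).astype(np.int32)],True,(0,255,255),1)
cv2.imwrite("pics/g.png",cv2.resize(v[220:520,860:1160],None,fx=2,fy=2)[:,:,::-1])
E
```

```text
-6 41.72
-3 42.87
0 43.98
3 45.07
6 46.15
[10.351  0.609 -0.64 ] 0.1505499214397943
[11.563  0.066 -0.137] 0.1508367901587756
[11.884 -0.272 -0.262] 0.14990689013035385
```

View pics/g.png

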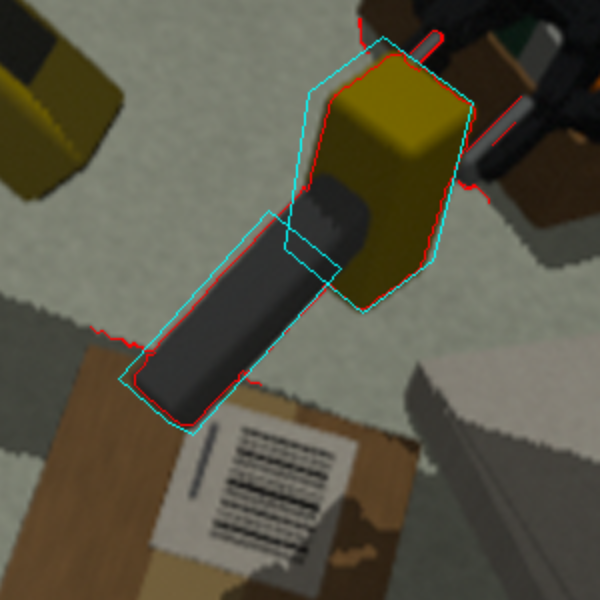

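```bash
cat > net.py <<'E'
from inhand import *
PT={"window":(-59,0,98),"scanner_grip":(-12,0,127),"scanner":(0,0,0)}
def run(guess=6):
    s=manip.get_state();obs=[]
    for c in("scene","side"):
        C=cam(c);manip.snapshot(c)
        for q,P in PT.items():
            e=proj(C,place([P],s,guess,0,0)[0])
            d=[x for x in manip.place_of(c,q) if np.linalg.norm(np.array(x["uv"])-e)<14]
            if d: obs.append((C,P,np.array(d[0]["uv"]),c,q,d[0]["conf"]))
    def r(p): return np.hstack([proj(C,place([P],s,p[0]*5,0,0,0,p[1:4])[0])-u for C,P,u,*_ in obs]+[np.array(p[1:4])*.3])
    o=least_squares(r,[guess/5,0,0,0],loss="soft_l1");print("pitch",o.x[0]*5,"shift",o.x[1:]);
    for ob,e in zip(obs,o.fun[:-3].reshape(-1,2)): print(ob[3:],e)
    w=place([PT["window"]],s,o.x[0]*5,0,0)[0];print("window",w)
    return o.x[0]*5
if __name__=="__main__": run()
E
python3 net.py; python3 log.py
```

```text
pitch 7.048661513369501 shift [-1.605  2.    -4.1  ]
('scene', 'window', 0.55) [-0.216 -2.721]
('scene', 'scanner_grip', 0.69) [-0.669 -0.557]
('scene', 'scanner', 0.94) [-1.272 -2.985]
('side', 'window', 0.56) [-5.158 -1.719]
('side', 'scanner_grip', 0.73) [-2.909  3.32 ]
('side', 'scanner', 0.87) [0.259 0.801]
window [493.866 335.341 237.409]
11.72 [-1.365  0.852  0.481  1.49   0.579  1.407 -0.677] [493.498 335.295 295.439] [ 1.074  1.867 -0.613] [-0.62  -0.159 -2.181] 39.17088001624772 110.62239691615105
```

```bash
python3 - <<'E'
from rows import *
from sim import go,q
g=goal(-80,52,(496.5,330.5,257));go(g,4,q)
s=manip.get_state();rows(s["position"],R.from_rotvec(s["tcp_rot"]),g,4)
E
```

```text
[-1.196  0.94   0.467  1.242  0.328  1.603 -0.707] maxstep 0.066 err 0.0
[7.4, 0.4, 4.6] [0.075, 0.035, 0.048]
[7.2, 0.4, 4.8] [0.075, 0.035, 0.048]
[7.1, 0.4, 5.0] [0.075, 0.035, 0.048]
[6.9, 0.5, 5.2] [0.075, 0.035, 0.048]
```

>>> servo_tool --targets '[{"travel":[7.4,0.4,4.6],"turn":[0.075,0.035,0.048],"fingers":1},{"travel":[7.2,0.4,4.8],"turn":[0.075,0.035,0.048],"fingers":1},{"travel":[7.1,0.4,5],"turn":[0.075,0.035,0.048],"fingers":1},{"travel":[6.9,0.5,5.2],"turn":[0.075,0.035,0.048],"fingers":1},{"travel":[0,0,0],"turn":[0,0,0],"fingers":1},{"travel":[0,0,0],"turn":[0,0,0],"fingers":1}]'

```text
time: 12.48
position: [495.2, 335.4, 260.7]
tcp_rot: [1.505, 1.798, -0.737]
wrist_force: [-0.6, 0.1, -2.1]
grip_width: 39.0
gripper_force: 111.0
```

```bash
python3 log.py; cat > final.py <<'E'
from net import *
pn=run(8)
s=manip.get_state();M=R.from_rotvec(s["tcp_rot"])
rows(s["position"],M,goal(-80,52,(496.5,330.5,257)),1)
a=manip.snapshot("scene");c=cam("scene")
v=cv2.resize(a,None,fx=4,fy=4,interpolation=cv2.INTER_CUBIC)
for p,col in((4,(255,0,0)),(8,(0,255,0)),(12,(0,128,255))):
    for P in(HEAD,HAND): cv2.polylines(v,[(hull(c,place(P,s,p,0,0))*4+1.5).astype(np.int32)],True,col,1)
o=(hull(c,place(np.vstack([HEAD,HAND]),s,8,0,0)).mean(0)*4).astype(int)-[330,280]
cv2.imwrite("pics/h.png",v[o[1]:o[1]+560,o[0]:o[0]+660,::-1])
E
python3 final.py
```

```text
12.47 [-1.199  0.941  0.472  1.242  0.325  1.602 -0.701] [495.226 335.36  260.73 ] [ 1.505  1.798 -0.737] [-0.554  0.077 -2.065] 38.99299895183132 110.97980216145515
pitch 12.311196238269806 shift [ 3.32   0.724 -1.948]
('scene', 'window', 0.56) [3.583 0.07 ]
('scene', 'scanner_grip', 0.93) [-0.97   0.106]
('scene', 'scanner', 0.92) [-0.415 -0.835]
window [492.821 348.058 204.705]
[-0.0, 0.2, 0.4] [-0.001, -0.001, 0.002]
```

View pics/h.png

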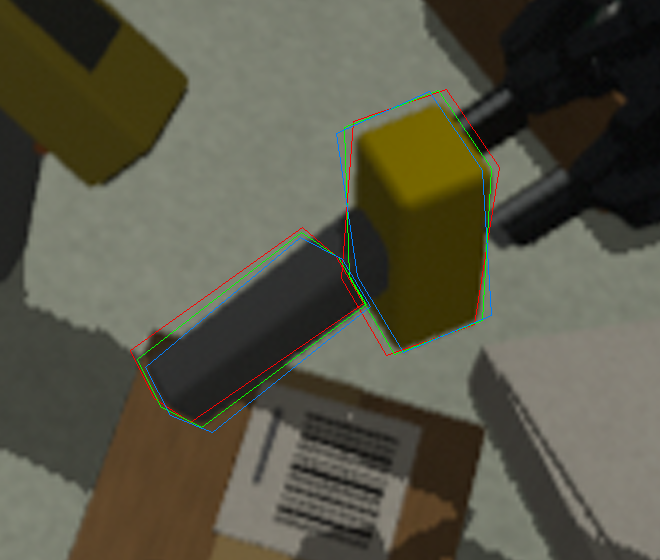

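>>> servo_tool --targets '[{"travel":[0,0,0],"turn":[0,0.026,0],"fingers":1},{"travel":[0,0,0],"turn":[0,0,0],"fingers":1},{"travel":[0,0,0],"turn":[0,0,0],"fingers":1}]'

```text
time: 13.3
position: [495.8, 335.1, 261.0]
tcp_rot: [1.523, 1.816, -0.72]
wrist_force: [-0.8, -0.3, -2.6]
grip_width: 38.6
gripper_force: 110.9
```

```bash
python3 -c "
from h import *
np.save('s1.npy',manip.snapshot('scene'));np.save('d1.npy',manip.snapshot('side'))"; python3 net.py
```

```text
pitch 10.312962492216222 shift [ 0.632  0.389 -1.122]
('scene', 'window', 0.84) [2.662 0.766]
('scene', 'scanner_grip', 0.57) [-0.479 -1.167]
('scene', 'scanner', 0.73) [-0.68   0.013]
window [493.338 347.568 204.443]
```

>>> servo_tool --targets '[{"travel":[0,0,0],"turn":[0,0,0],"fingers":1},{"travel":[0,0,0],"turn":[0,0,0],"fingers":1},{"travel":[0,0,0],"turn":[0,0,0],"fingers":1},{"travel":[0,0,0],"turn":[0,0,0],"fingers":1},{"travel":[0,0,0],"turn":[0,0,0],"fingers":1},{"travel":[0,0,0],"turn":[0,0,0],"fingers":1},{"travel":[0,0,0],"turn":[0,0,0],"fingers":1},{"travel":[0,0,0],"turn":[0,0,0],"fingers":1}]'

```text
time: 14.8
position: [495.7, 335.2, 260.8]
tcp_rot: [1.523, 1.816, -0.72]
wrist_force: [0.3, 0.1, -2.2]
grip_width: 38.5
gripper_force: 110.9
```

```bash
python3 log.py; python3 - <<'E'
from inhand import *
s=manip.get_state();c=cam("scene");a=manip.snapshot("scene");a1=np.load("s1.npy")
u=proj(c,place([(0,0,10)],s,9.5,0,0)[0]).astype(int)
f=lambda i:cv2.cvtColor(i[u[1]-20:u[1]+20,u[0]-20:u[0]+20],cv2.COLOR_RGB2GRAY).astype(np.float32)
print("drift px at handle end",cv2.phaseCorrelate(f(a1),f(a)),np.abs(f(a1)-f(a)).max())
# 2-parameter silhouette fit of handle only and head only, dark/yellow thresholds
h=cv2.cvtColor(a,cv2.COLOR_RGB2HSV).astype(int)
reg=np.zeros(a.shape[:2],np.uint8);cv2.fillConvexPoly(reg,hull(c,place(np.vstack([HEAD,HAND]),s,9.5,0,0)).astype(np.int32),1);reg=cv2.dilate(reg,np.ones((9,9)))
Y=((h[...,0]>20)&(h[...,0]<36)&(h[...,1]>140)).astype(np.uint8)*reg
G=((h[...,2]<62)&(h[...,1]<80)).astype(np.uint8)*reg
for p in(0,4,8,10,12,16):
    out=[]
    for P,K in((HEAD,Y),(HAND,G)):
        b=np.zeros_like(reg);cv2.fillConvexPoly(b,(hull(c,place(P,s,p,0,0))*16).astype(np.int32),1,shift=4)
        K2=K.copy()
        if P is HEAD: K2=cv2.fillConvexPoly(np.zeros_like(K),cv2.convexHull(cv2.findNonZero(K)),1)
        out.append(round((K2&b).sum()/(K2|b).sum(),3))
    print(p,out)
# are bystanders still: compare with first pictures
for n,k in(("scene","pics/a.png"),("side","pics/b.png")):
    i0=cv2.imread(k)[:,:,::-1].astype(int);i1=(a if n=="scene" else manip.snapshot(n)).astype(int)
    for nm,(x,y,w,hh) in {"scene":{"carton":(115,225,130,130),"disp":(275,330,60,115),"roll":(440,335,60,70),"parcel-low":(420,265,110,55)},"side":{"roll":(130,290,66,70),"parcel-left":(186,340,100,90)}}[n].items():
        e=lambda i:cv2.Canny(i[y:y+hh,x:x+w].astype(np.uint8),60,150).astype(np.float32)
        print(nm,cv2.phaseCorrelate(e(i0),e(i1)))
E
```

```text
14.8 [-1.192  0.926  0.468  1.251  0.315  1.587 -0.7  ] [495.657 335.18  260.797] [ 1.523  1.816 -0.72 ] [ 0.305  0.061 -2.228] 38.53401530465688 110.8532161684002
drift px at handle end ((-0.008967785750787272, 0.04996781276654971), 1.0043148693442345) 46.0
0 [np.float64(0.761), np.float64(0.541)]
4 [np.float64(0.801), np.float64(0.623)]
8 [np.float64(0.837), np.float64(0.668)]
10 [np.float64(0.839), np.float64(0.679)]
12 [np.float64(0.824), np.float64(0.677)]
16 [np.float64(0.77), np.float64(0.64)]
carton ((0.53860329912888, 0.5066536052860187), 0.9213602658914113)
disp ((0.05666768551279233, 0.04133285655314012), 0.9114892571502262)
roll ((-0.011157897084064672, 0.04943745374884401), 0.9410410326940042)
parcel-low ((-0.30026934980780595, -0.11073558148293827), 0.4532503538661533)
roll ((36.0, 36.0), 0.0)
parcel-left ((-4.086427972617869, -10.99994744454903), -0.02482784122890896)
```

```bash
python3 - <<'E'
from rows import *
from sim import go,q
g=goal(-80,70,(496.5,330.5,257));go(g,4,q)
s=manip.get_state();rows(s["position"],R.from_rotvec(s["tcp_rot"]),g,4)
E
```

```text
[-1.248  1.127  0.529  1.135  0.433  1.78  -0.706] maxstep 0.051 err 0.0
[0.5, 0.0, 0.1] [-0.0, -0.085, 0.0]
[0.5, 0.0, 0.1] [-0.0, -0.085, 0.0]
[0.5, 0.0, 0.0] [-0.0, -0.085, 0.0]
[0.5, 0.0, -0.0] [-0.0, -0.085, 0.0]
```

>>> servo_tool --targets '[{"travel":[0.5,0,0],"turn":[0,-0.085,0],"fingers":1},{"travel":[0.5,0,0],"turn":[0,-0.085,0],"fingers":1},{"travel":[0.5,0,0],"turn":[0,-0.085,0],"fingers":1},{"travel":[0.5,0,0],"turn":[0,-0.085,0],"fingers":1},{"travel":[0,0,0],"turn":[0,0,0],"fingers":1},{"travel":[0,0,0],"turn":[0,0,0],"fingers":1},{"travel":[0,0,0],"turn":[0,0,0],"fingers":1}]'

```text
time: 15.78
position: [496.0, 336.0, 260.4]
tcp_rot: [1.311, 1.561, -0.915]
wrist_force: [0.7, -0.9, -1.9]
grip_width: 38.6
gripper_force: 111.9
```

```bash
python3 log.py; cat > chk2.py <<'E'
from net import *
pn=run(10)
s=manip.get_state();a=manip.snapshot("scene");c=cam("scene")
rows(s["position"],R.from_rotvec(s["tcp_rot"]),goal(-80,70,(496.5,330.5,257)),1)
h=cv2.cvtColor(a,cv2.COLOR_RGB2HSV).astype(int)
reg=np.zeros(a.shape[:2],np.uint8);cv2.fillConvexPoly(reg,hull(c,place(np.vstack([HEAD,HAND]),s,9.5,0,0)).astype(np.int32),1);reg=cv2.dilate(reg,np.ones((9,9)))
Y=((h[...,0]>20)&(h[...,0]<36)&(h[...,1]>140)).astype(np.uint8)*reg
Y=cv2.fillConvexPoly(np.zeros_like(Y),cv2.convexHull(cv2.findNonZero(Y)),1)
G=((h[...,2]<62)&(h[...,1]<80)).astype(np.uint8)*reg
for p in(0,4,8,10,12,16):
    out=[]
    for P,K in((HEAD,Y),(HAND,G)):
        b=np.zeros_like(reg);cv2.fillConvexPoly(b,(hull(c,place(P,s,p,0,0))*16).astype(np.int32),1,shift=4)
        out.append(round(float((K&b).sum()/(K|b).sum()),3))
    g,w=place([(-12,0,127),PT["window"]],s,p,0,0);d=place([(-59-86.6,0,98-50)],s,p,0,0)[0]-w
    print(p,out,"window",w,"los",d/100)
v=cv2.resize(a,None,fx=4,fy=4,interpolation=cv2.INTER_CUBIC)
for P in(HEAD,HAND): cv2.polylines(v,[(hull(c,place(P,s,10,0,0))*4+1.5).astype(np.int32)],True,(0,255,0),1)
o=(hull(c,place(np.vstack([HEAD,HAND]),s,8,0,0)).mean(0)*4).astype(int)-[330,280]
cv2.imwrite("pics/i.png",v[o[1]:o[1]+560,o[0]:o[0]+660,::-1])
E
python3 chk2.py
```

```text
15.78 [-1.246  1.124  0.528  1.134  0.433  1.781 -0.705] [495.995 335.969 260.402] [ 1.311  1.561 -0.915] [ 0.712 -0.864 -1.864] 38.600019672070545 111.85077734291553
pitch 11.017299395622729 shift [ 0.379 -0.111 -2.558]
('scene', 'window', 0.71) [ 1.118 -1.457]
('scene', 'scanner_grip', 0.61) [-0.549 -0.209]
('scene', 'scanner', 0.83) [-3.131 -0.243]
('side', 'scanner_grip', 0.73) [-1.12   0.393]
window [497.047 329.95  203.11 ]
[0.1, 0.0, 0.2] [-0.001, -0.001, 0.002]
0 [0.765, 0.501] window [498.28  319.639 203.084] los [ 0.028 -0.17  -0.985]
4 [0.786, 0.578] window [497.619 323.382 202.44 ] los [ 0.016 -0.102 -0.995]
8 [0.811, 0.632] window [496.953 327.16  202.062] los [ 0.004 -0.034 -0.999]
10 [0.817, 0.64] window [496.618 329.056 201.974] los [-0.002  0.001 -1.   ]
12 [0.827, 0.631] window [496.284 330.954 201.953] los [-0.008  0.035 -0.999]
16 [0.808, 0.61] window [495.616 334.747 202.113] los [-0.02   0.104 -0.994]
```

View pics/i.png

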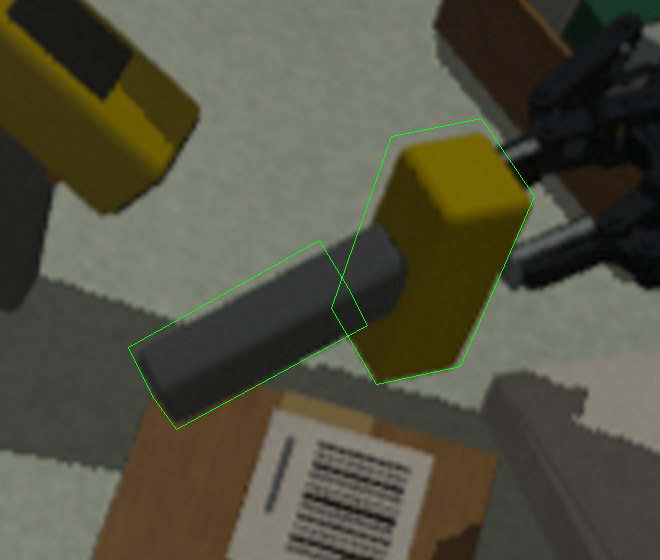

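```bash
python3 -c "
from workcell import manip
print(manip.hand_in())"
```

```text
the job is handed in; nothing more can be done
None
```

I took the scanner out of its cradle and handed in with it held still over the label. By my camera fit, its window is about 12 cm above the label, centred to within a few mm and pointing straight down to within about 2°. The scanner had sagged about 10° in the grip, and I corrected for that. The dispenser, label roll and plain carton showed no movement in the scene camera. The parcel check there was weaker, because the held scanner casts a shadow on it.

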